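# Seat the stage plate in the microscope light base

### The job

Get the light base ready for dissection without picking anything up: with the fingertips, nudge the loose white plate across the top of the grey base until it drops over the rim and lies flat, fully home in the round recess. Then push the orange pin of the steel clip round until the clip lies across the white plate, pointing at its middle, and move clear. Leave the black plate, the vial on the base and the things around it where they are.

Things in the scene. Friction and masses are not known exactly. Their poses are not given: they have to be found in the camera images.
- light_base: the fixed grey light base of a dissecting microscope, a slab 200 mm (its x) by 300 mm (its y), flat top 40 mm above the bench; it does not move when pushed. Origin: centre of its underside; its z axis points up. The round recess is in the middle of its top
- recess (a point): centre of the recess floor. The recess is a round blind hole, 64 mm across and 5 mm deep, sharp-edged, dark floor, floor 35 mm above the bench; axes as those of the light base
- white_plate: the white ceramic stage plate, a loose disc 60 mm across, 6 mm thick, about 40 g. Starts flat on the base's top, 70 to 90 mm from the recess centre towards either end of the base (its +y or -y) and up to 20 mm off sideways. Origin: centre of its underside. Seated, its top stands 1 mm above the base's top
- black_plate: a black plate of the same size, lying on the base's top at the other side of the recess; to be left alone. Origin: centre of its underside
- clip (a joint): angle (rad) of the steel swing clip on the base's top about its upright pivot, growing anticlockwise from above. At 0 the arm points from the pivot to the base's +y, clear of the recess; at 1.57, its stop, to the base's -x, over the recess. Starts at -0.5 to 0.1; stays where left; moves with about 1 N at the pin. Arm 12 mm wide, reaching 44 mm, 3 to 9 mm above the base's top
- clip_pivot (a point): the clip's pivot axis, 54 mm from the recess centre along the base's +x, at the height of the arm's underside (3 mm above the base's top)
- clip_pin (a point): a point on the axis of the clip's upright orange pin (8 mm across, its top 33 mm above the base's top), 34 mm from the pivot along the arm, 23 mm above the base's top; it moves with the clip
- vial: a small clear vial with a green cap, 24 mm across, 42 mm tall, standing on the light base near its robot-side (-x) long edge; origin at the centre of its underside
- specimen_jar: a clear jar with a yellow cap, 64 mm across, 75 mm tall, on the bench to the left; origin at the centre of its underside
- fixative_bottle: an amber bottle, 60 mm across, 140 mm tall, on the bench to the right; origin at the centre of its underside
- slide_box: a blue box 85 x 75 x 35 mm on the bench to the right; origin at the centre of its underside
- tube0: a clear sample tube with green cap and yellow needle sheath, about 150 mm long overall and 17 mm thick, lying on the bench to the left; origin under its middle
- tube1: a clear sample tube with green cap and yellow needle sheath, about 150 mm long overall and 17 mm thick, lying on the bench to the left; origin under its middle
- tube2: a clear sample tube with green cap and yellow needle sheath, about 150 mm long overall and 17 mm thick, lying on the bench to the left; origin under its middle
Things that resemble listed ones, but are neither listed nor needed, are in the scene too. Of the things that look like the white_plate, the largest one is meant.

How it is judged:
On the way, in this order (a step that is already met when the one before it is completed fails the run):
1. the white plate lies flat, fully home in the recess (horizontal distance between white_plate and recess below 0.004 m and z of white_plate in the frame of recess between -0.0015 and 0.0015 m and angle between white_plate's own z axis and vertical below 0.04 rad), for 0.2 s.
2. the clip has been swung over the seated plate (all of step 1 and value of joint clip above 1.3 rad), for 0.2 s.
At the end, for the whole second after the job is handed in: The white plate rests flat in the recess (within 4 mm of its centre, its underside within 1.5 mm of the recess floor, tilt under 0.04 rad), the clip stands beyond 1.3 rad, over the plate, and the black plate is within 20 mm of where it began (all of step 2 and linear speed of white_plate below 0.01 m/s and distance of black_plate from where it was at the start of the episode below 0.02 m); the robot touches nothing.
It fails at once if the white plate is lifted (its centre more than 10 mm above the base's top) or stood on edge (height (world z) of white_plate above 0.05 m or angle between white_plate's own z axis and vertical above 0.6 rad).
It fails at once if the white plate is pushed off the base (height (world z) of white_plate below 0.025 m).
It fails at once if the black plate is moved by more than 20 mm (distance of black_plate from where it was at the start of the episode above 0.02 m).
It fails at once if the vial or something else standing about is moved by more than 30 mm or knocked over (distance of any of vial, specimen_jar, fixative_bottle, slide_box, tube0, tube1, tube2 from where it was at the start of the episode above 0.03 m or angle between any of vial, specimen_jar, fixative_bottle, slide_box's own z axis and vertical above 0.5 rad).
It also fails if it takes over 61 s, if anything falls off the work surface, if the arm or the gripper's body presses on something with over 40 N, if the wrist force passes 120 N, or if a joint passes its speed limit or range.

### The arm

A 7-joint arm with a two-finger parallel gripper is mounted at the origin on the work surface. World frame = base frame: x ahead of the robot, y to its left, z up, the work surface at z = 0. Lengths are in m, angles in rad, forces in N, time in s.
With the tool pointing down it reaches from about 0.425 to 0.875 m from the base axis. Payload 4.7 kg.
Tool frame: the origin (TCP) lies midway between the tips of the shut fingers; the grasp point (between the pads) lies 19 mm behind it; z points along the fingers, y is the direction in which the jaws open and shut (so a half turn about z gives the same grasp; the last joint's range is limited). The gripper opens to 87 mm and grips with 3 to 60 N. Pads are 19 mm wide; open, the fingers measure 117 mm over their backs; the gripper's body (75 mm by 190 mm) begins 51 mm behind the grasp point.
Start: joints at [1.294, 0.321, -0.07, 1.45, 0.023, 1.371, -0.057], TCP at [0.186, -0.623, 0.223] pointing down, gripper open.
Joint ranges: [-2.86, 2.86], [-0.3, 2.09], [-1.38, 1.24], [0.06, 2.45], [-1.56, 4.7], [0.09, 2.05], [-2.69, 2.69]. Speed limits (rad/s): [2.57, 2.57, 3.14, 3.14, 3.14, 3.14, 3.14].

### API

Orientations are given as a rotation vector (axis times angle).
In Python, from bench import * gives the robot as it stands.
- The arm moves only by the tool move_arm, never from a script. Its arguments are lists of equal length, an entry for each row: "jaw": the closure in counts, from 0 (fully open) to 255 (shut); "slide": the shift along the tool's x, y, z in cm, a list of three; "dr": the turn, a rotation vector about the tool's x, y, z in degrees, a list of three. A call has 1 to 5 rows; each row shifts and turns the commanded pose from where the row before left it, along the tool's axes as they then stand; what a row does not reach is not made up. A row lasts 1/10 s, in which the tool goes at most 50 mm and 8.59 degrees, less where a joint would pass 70% of its speed; a pose out of reach is approached as far as the arm can. A call with a gripper value outside its range is refused whole. The fingers move at their own pace and stop on an object; "force" is the grip in N (left out, the last holds). Time passes only in rows, so rows that do not move let the fingers close. It gives the time, the measured TCP pose, the force and the opening at its end, in the units of the state.
- get_state(): the state, without advancing time (a new reading comes with each control period).
- get_image(name): name is "side" or "top" or "wrist"; returns (picture, depth): 420x560x3 uint8, red, green, blue; 420x560 float32, m along the optical axis (not along the pixel's ray), 0 where there is no reading.
- camera_params(name): a dict with "K" (3x3 intrinsics, pixels), "extrinsics" (4x4, takes a point from camera to world coordinates); the wrist camera has in their place "tool_from_camera" (4x4, takes a point from camera to tool coordinates, whose origin is the TCP and whose axes are the flange's). Camera axes: x right, y up, looking along -z (the intrinsics and any distortion apply to the point x, -y, -z); pixel columns grow to the right and rows downward; lengths in m; the calibration is good to about 2 mm. A picture is of the moment at which its call begins: read the wrist's pose just before it. camera_params takes no time and is no camera call.
- close_job(): hands the job in, once; it reports no verdict.
Trained networks look in the newest picture that a camera, given by its name, has taken for a name from the list of things; names that differ only in an ending like _2 or _b are one class to them, and where a whole thing is asked for, a point or a joint stands for the part that bears it (a point fixed in the world has none). Each returns a list of dicts, best first, with "score" (0 to 1); they miss things now and then, are a little off and sometimes report something else, mostly with a low value. They report only what shows in the picture. A call takes as long as a camera call. They do not tell look-alikes from the thing itself.
- regions_of(camera, query): "mask" (420x560 bool, what is visible of it) and "xy" ([column, row] in pixels, amid what is visible of it).
The state is a dict: "time": time; "joint_positions": joint angles; "qd": joint speeds; "joint_torque": joint torques, N m; "position": TCP position; "tool_rot": TCP orientation; "ft_force": force on the tool from outside, world axes, zero at the start; "torque": the same for the moment, N m; "grip_width": opening from 0.0 (shut) to 1.0 (fully open).
Only numpy, scipy, OpenCV 4.12 (cv2) and the standard library are available. Lean on these libraries where they do the work, as an engineer would, in place of code of your own. Each camera call takes 0.05 s, during which the arm holds its last target.

## Working session

There is one attempt and no reset: what is moved stays moved. The work goes in short steps, Python scripts to look and compute and a tool call to move; the robot and the scene stay as the last step left them, time stands still between calls to the robot, and variables do not carry over. Pictures are saved under pics/ and viewed, and the job is handed in when it is done.

Besides the shell and the picture viewer there is one more tool, called after "Request:" by a JSON object that holds its "api" and its "payload". move_arm: Moves the arm, as the interface text tells. Its arguments: {"type":"object","properties":{"jaw":{"type":"array","items":{"type":"number"}},"slide":{"type":"array","items":{"type":"array","items":{"type":"number"}}},"dr":{"type":"array","items":{"type":"array","items":{"type":"number"}}},"force":{"type":"number"}},"required":["jaw","slide","dr"]}

```bash
mkdir -p pics; ls
cat > h.py <<'E'
from bench import *
import numpy as np, cv2
from scipy.spatial.transform import Rotation as R
def save(n,p,crop=None,s=1):
    if crop: p=p[crop[1]:crop[3],crop[0]:crop[2]]
    if s!=1: p=cv2.resize(p,None,fx=s,fy=s,interpolation=cv2.INTER_CUBIC)
    cv2.imwrite('pics/'+n,p[:,:,::-1])
E
python3 - <<'E'
from h import *
s=get_state();print(s)
for c in['top','side']:
    p,d=get_image(c);save(c+'0.png',p);np.save(c+'0d.npy',d);np.save(c+'0p.npy',p)
for c in['top','side','wrist']:
    print(c,camera_params(c))
E
```

```text
pics
{'time': 0.0, 'joint_positions': array([ 1.29413129,  0.32183181, -0.07005025,  1.45168443,  0.02263038,
        1.37078767, -0.05685944]), 'qd': array([-3.83116597e-04,  1.18101939e-03,  1.60911774e-03,  1.64315974e-03,
       -2.90826802e-03, -3.25630089e-05, -2.03336224e-03]), 'joint_torque': array([ 1.89170796e-04, -4.91285706e+01, -4.03959313e-01, -3.12524378e+01,
       -6.40598964e-02,  4.39020200e-02,  2.11754282e-04]), 'position': array([ 0.18610717, -0.62220813,  0.2214508 ]), 'tool_rot': array([-3.10658042e+00, -4.54922491e-01,  6.52497650e-04]), 'ft_force': array([-0.83341827,  0.30094767, -0.41224179]), 'torque': array([-0.05033298,  0.02115557,  0.02061422]), 'grip_width': 0.998442505441104}
top {'K': array([[422.73900171,   0.        , 271.15539001],
       [  0.        , 422.73900171, 211.25420852],
       [  0.        ,   0.        ,   1.        ]]), 'extrinsics': array([[ 0.01183358,  0.98603858, -0.16609598,  0.29737019],
       [-0.99992521,  0.01115601, -0.00501179, -0.01140318],
       [-0.00308885,  0.16614287,  0.98609685,  1.3113971 ],
       [ 0.       
[... 299 characters left out ...]
580597, -0.73104038,  0.6769175 ,  0.75885302],
       [ 0.00349059,  0.67919855,  0.73394628,  0.91037993],
       [ 0.        ,  0.        ,  0.        ,  1.        ]])}
wrist {'K': array([[315.57639087,   0.        , 278.76762457],
       [  0.        , 315.57639087, 207.71790463],
       [  0.        ,   0.        ,   1.        ]]), 'tool_from_camera': array([[-6.75440699e-04,  9.70301859e-01,  2.41896354e-01,
         6.57213584e-02],
       [ 9.99999523e-01,  8.26003749e-04, -5.21019001e-04,
         1.16143297e-03],
       [-7.05353000e-04,  2.41895886e-01, -9.70301954e-01,
        -1.62162632e-01],
       [ 0.00000000e+00,  0.00000000e+00,  0.00000000e+00,
         1.00000000e+00]])}
```

View pics/top0.png

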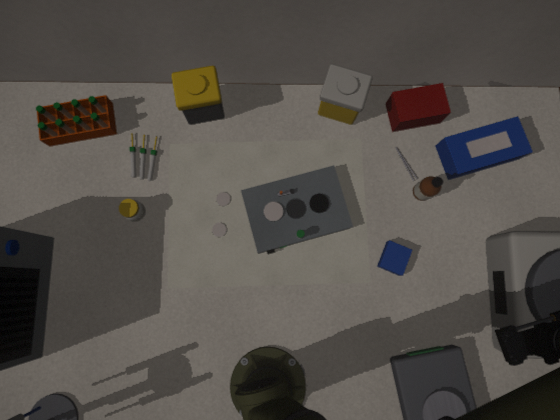

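View pics/side0.png

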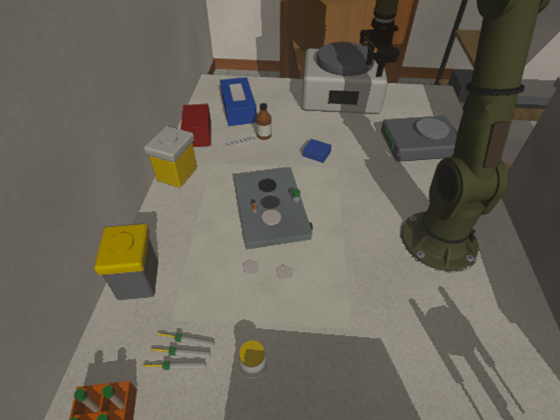

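Run:
```python
from h import *
p=np.load('top0p.npy');save('topc.png',np.clip(p*1.8,0,255).astype(np.uint8),(200,155,360,265),5)
p=np.load('side0p.npy');save('sidec.png',np.clip(p*1.8,0,255).astype(np.uint8),(220,150,330,290),4)
```

```text
(no output)
```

View pics/topc.png

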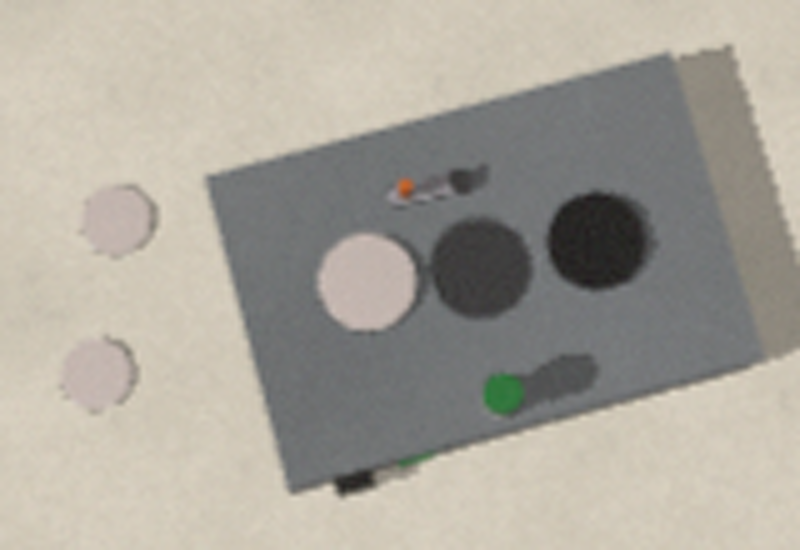

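View pics/sidec.png

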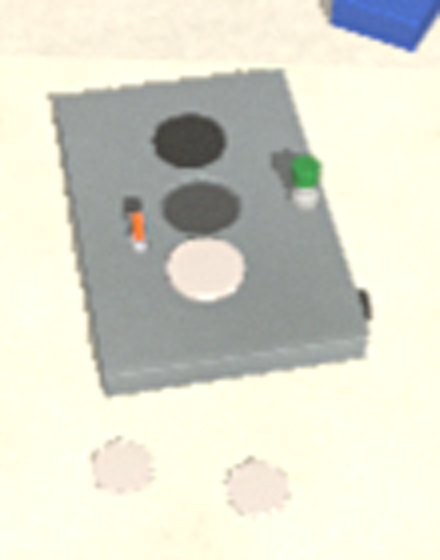

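```bash
cat >> h.py <<'E'
def cam(c,st=None):
    P=camera_params(c)
    if c=='wrist':
        T=np.eye(4);T[:3,:3]=R.from_rotvec(st['tool_rot']).as_matrix();T[:3,3]=st['position']
        return P['K'],T@P['tool_from_camera']
    return P['K'],P['extrinsics']
def ray(K,E,uv):
    uv=np.atleast_2d(uv).astype(float)
    v=np.c_[(uv[:,0]-K[0,2])/K[0,0],-(uv[:,1]-K[1,2])/K[1,1],-np.ones(len(uv))]
    return E[:3,3],v@E[:3,:3].T
def onz(K,E,uv,z):
    o,v=ray(K,E,uv);t=(z-o[2])/v[:,2];return o+v*t[:,None]
def bydepth(K,E,uv,d):
    o,v=ray(K,E,uv);return o+v*np.atleast_1d(d)[:,None]
def proj(K,E,X):
    q=(np.atleast_2d(X)-E[:3,3])@E[:3,:3]
    return np.c_[K[0,0]*q[:,0]/-q[:,2]+K[0,2],K[1,1]*-q[:,1]/-q[:,2]+K[1,2]]
def tri(rays):
    A=np.zeros((3,3));b=np.zeros(3)
    for o,v in rays:
        v=v[0]/np.linalg.norm(v[0]);M=np.eye(3)-np.outer(v,v);A+=M;b+=M@o
    return np.linalg.solve(A,b)
E
python3 - <<'E'
from h import *
top=np.load('top0p.npy');K,E=cam('top');d=np.load('top0d.npy')
C=lambda x,y:(200+x/5-.4,155+y/5-.4)
pts=dict(white=C(367,282),recess=C(481,268),black=C(598,241),pin=C(406,188),pivot=C(460,181),vial=C(503,395))
KS,ES=cam('side');S=lambda x,y:(220+x/4-.4,150+y/4-.4)
sp=dict(white=S(206,269),recess=S(202,209),black=S(189,141),pin=S(139,215),vial=S(305,168))
for k,u in pts.items():
    print(k,np.round(u),'depth',bydepth(K,E,u,d[int(u[1]+.5),int(u[0]+.5)])[0].round(4),'z40',onz(K,E,u,.04)[0].round(4), 'tri',tri([ray(K,E,u),ray(KS,ES,sp[k])]).round(4) if k in sp else '')
for c in [(207,177),(668,53),(766,357),(291,493)]:
    print(onz(K,E,C(*c),.04).round(4))
E
```

```text
white [273. 211.] depth [ 0.5118 -0.0106  0.0435] z40 [ 0.5124 -0.0106  0.04  ] tri [ 0.5131 -0.0106  0.0416]
recess [296. 208.] depth [ 0.5225 -0.0803  0.0364] z40 [ 0.5218 -0.0801  0.04  ] tri [ 0.5235 -0.0804  0.0347]
black [319. 203.] depth [ 0.5383 -0.1509  0.0459] z40 [ 0.5394 -0.1516  0.04  ] tri [ 0.5408 -0.1517  0.0406]
pin [281. 192.] depth [ 0.5655 -0.0334  0.0668] z40 [ 0.5712 -0.0339  0.04  ] tri [ 0.5658 -0.0334  0.0725]
pivot [292. 191.] depth [ 0.5733 -0.0665  0.0522] z40 [ 0.576 -0.067  0.04 ] tri 
vial [300. 234.] depth [ 0.4394 -0.0909  0.0799] z40 [ 0.444  -0.0935  0.04  ] tri [ 0.4419 -0.0914  0.0767]
[[0.5768 0.0886 0.04  ]]
[[ 0.6587 -0.1959  0.04  ]]
[[ 0.469  -0.2529  0.04  ]]
[[0.3835 0.0336 0.04  ]]
```

Candidates for the white plate, top image: (273,211) on the grey base, which is large. (224,198) and (220,230) are smaller discs on the bench. I choose (273,211). Its measured height is about 0.042–0.046 m, it sits 70 mm from the recess, and the crop shows it clearly larger than the other two. The clip pin is at (281,192), the recess at (296,208), the black plate at (319,203) and the vial at (300,234).

Request:
{"api": "move_arm", "payload": {"jaw": [0,0,0,0,0], "slide": [[3.4,-3.3,0],[3.4,-3.3,0],[3.4,-3.3,0],[3.4,-3.3,0],[3.4,-3.3,0]], "dr": [[0,0,0],[0,0,0],[0,0,0],[0,0,0],[0,0,0]]}}

```text
time: 0.6
position: [0.3024, -0.4139, 0.2221]
tool_rot: [-3.108, -0.455, 0.001]
ft_force: [0.7, 0.7, 0.7]
grip_width: 1.0
```

Request:
{"api": "move_arm", "payload": {"jaw": [0,0,0,0,0], "slide": [[3.4,-3.3,0],[3.4,-3.3,0],[3.4,-3.3,0],[3.4,-3.3,0],[3.4,-3.3,0]], "dr": [[0,0,0],[0,0,0],[0,0,0],[0,0,0],[0,0,0]]}}

```text
time: 1.1
position: [0.4178, -0.2072, 0.2224]
tool_rot: [3.108, 0.455, -0.0]
ft_force: [0.8, -0.1, 0.8]
grip_width: 0.997
```

Request:
{"api": "move_arm", "payload": {"jaw": [80,160,160,160,160], "slide": [[3.4,-3.3,0],[3.4,-3.3,0],[3.4,-3.3,0],[3.4,-3.3,0],[0,0,0]], "dr": [[0,0,0],[0,0,0],[0,0,0],[0,0,0],[0,0,-8]]}}

```text
time: 1.6
position: [0.5118, -0.0356, 0.2227]
tool_rot: [-3.062, -0.688, -0.004]
ft_force: [0.0, 1.0, -0.0]
grip_width: 0.631
```

Request:
{"api": "move_arm", "payload": {"jaw": [160,160,160,160,160], "slide": [[0,0,0],[0,0,0],[0,0,0],[0,0,0],[0,0,0]], "dr": [[0,0,-8],[0,0,-8],[0,0,-8],[0,0,-8],[0,0,-8]]}}

```text
time: 2.1
position: [0.5095, -0.0436, 0.2221]
tool_rot: [-2.649, -1.688, 0.001]
ft_force: [0.6, 0.6, 0.4]
grip_width: 0.379
```

Request:
{"api": "move_arm", "payload": {"jaw": [160,160,160,160,160], "slide": [[0,0,0],[0,0,0],[0,0,0],[0,0,0],[0,0,0]], "dr": [[0,0,-8],[0,0,-8],[0,0,-8],[0,0,-8],[0,0,-8]]}}

```text
time: 2.6
position: [0.5095, -0.0436, 0.2221]
tool_rot: [-1.912, -2.492, 0.001]
ft_force: [0.4, 0.5, -0.8]
grip_width: 0.37
```

Run:
```python
from h import *
s=get_state()
p,d=get_image('wrist')
print(s['time'],s['position'],s['tool_rot'],s['joint_positions'].round(2),s['grip_width'],s['ft_force'])
save('w1.png',np.clip(p*1.5,0,255).astype(np.uint8));np.save('w1p.npy',p);np.save('w1d.npy',d)
import pickle;pickle.dump(s,open('w1s.pkl','wb'))
```

```text
2.6 [ 0.5095315  -0.04362395  0.22212152] [-1.91218576e+00 -2.49172907e+00  7.77522603e-04] [ 0.73  0.07 -0.72  1.77  0.04  1.33  0.26] 0.3700490359436841 [ 0.40055393  0.54965663 -0.83660241]
```

View pics/w1.png

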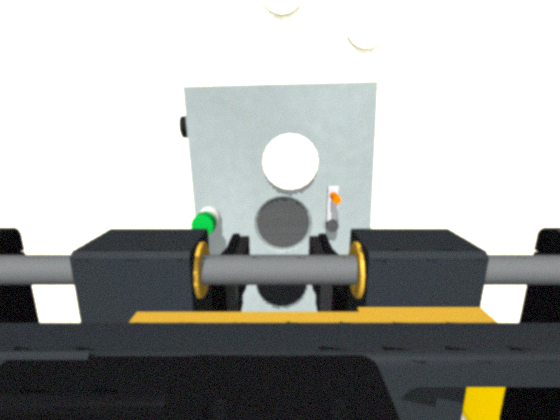

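```bash
cat > m.py <<'E'
from h import *
def ell(mask):
    cs,_=cv2.findContours(mask.astype(np.uint8),cv2.RETR_EXTERNAL,cv2.CHAIN_APPROX_NONE)
    c=max(cs,key=len);return cv2.fitEllipse(c),c
def circ(K,E,c,z):
    X=onz(K,E,c.reshape(-1,2),z)[:,:2]
    A=np.c_[2*X,np.ones(len(X))];r=np.linalg.lstsq(A,(X**2).sum(1),rcond=None)[0]
    return r[:2],np.sqrt(r[2]+r[:2]@r[:2])
E
python3 - <<'E'
from m import *
import pickle
s=pickle.load(open('w1s.pkl','rb'));p=np.load('w1p.npy').astype(int);d=np.load('w1d.npy');K,E=cam('wrist',s)
print(E.round(3))
for uv in [(291,161),(282,221),(335,198),(280,285),(204,222),(230,130)]: print(uv,p[uv[1],uv[0]],bydepth(K,E,uv,d[uv[1],uv[0]]).round(4))
roi=np.zeros(p.shape[:2],bool);roi[120:205,240:325]=1
g=p.sum(2)
w=roi&(g>420);e,c=ell(w);print('white',e,circ(K,E,c,.046))
roi[:]=0;roi[195:232,245:315]=1
r=roi&(g<200);e,c=ell(r);
c=c[(c[:,0,1]<229)];print('recess',e,circ(K,E,c,.04))
# base side edges: 
Z=np.array([[188,86],[374,84]]);print(onz(K,E,Z,.04).round(4))
o=(p[:,:,0]-p[:,:,2]>70);o[:150]=0;o[240:]=0;o[:,:300]=0;v,u=np.nonzero(o);print('orange',u.mean(),v.mean(),len(u),u.min(),u.max(),v.min(),v.max())
q=np.array([[u.mean(),v.mean()]]);print(onz(K,E,q,.073))
E
```

```text
[[ 0.966 -0.251 -0.061  0.493]
 [ 0.258  0.937  0.234  0.019]
 [-0.001 -0.242  0.97   0.384]
 [ 0.     0.     0.     1.   ]]
(291, 161) [222 217 202] [[ 0.514  -0.0101  0.0452]]
(282, 221) [67 69 66] [[ 0.5229 -0.0799  0.0351]]
(335, 198) [228 110   0] [[ 0.5649 -0.032   0.0734]]
(280, 285) [36 38 40] [[ 0.5401 -0.1529  0.0466]]
(204, 222) [ 17 144  56] [[ 0.444  -0.0877  0.0822]]
(230, 130) [129 135 136] [[0.4433 0.0043 0.0412]]
white ((290.0827941894531, 160.5194549560547), (56.61988830566406, 57.86480712890625), 79.34685516357422) (array([ 0.5129963 , -0.01043364]), np.float64(0.030386456607560387))
recess ((283.0752258300781, 204.6585235595703), (12.172471046447754, 41.61023712158203), 85.66060638427734) (array([ 0.51994647, -0.06725508]), np.float64(0.0151270694029115))
[[0.3917 0.0359 0.04  ]
 [0.5754 0.0869 0.04  ]]
orange 335.4047619047619 197.66666666666666 84 331 340 192 203
[[ 0.56533158 -0.03161221  0.073     ]]
```

Run:
```python
from m import *
import pickle
s=pickle.load(open('w1s.pkl','rb'));p=np.load('w1p.npy').astype(int);d=np.load('w1d.npy');K,E=cam('wrist',s)
g=p.sum(2)
print(g[221,250:320:3]);print(g[185:250,282])
save('w1c.png',np.clip(np.load('w1p.npy')*1.5,0,255).astype(np.uint8),(180,120,380,250),4)
# recess rim by radial edge search at z=.04
def rim(K,E,c0,z,r0,r1,g,sign=1,angs=np.arange(0,360,3)):
    P=[]
    for a in np.radians(angs):
        rr=np.arange(r0,r1,.0003);X=np.c_[c0[0]+rr*np.cos(a),c0[1]+rr*np.sin(a),np.full(len(rr),z)]
        uv=proj(K,E,X);v=cv2.remap(g.astype(np.float32),uv[:,0].astype(np.float32)[None],uv[:,1].astype(np.float32)[None],cv2.INTER_LINEAR)[0]
        k=6;dv=sign*(v[k:]-v[:-k]);i=dv.argmax()
        if dv[i]>60:P.append(X[i+k//2,:2])
    P=np.array(P)
    for _ in range(4):
        A=np.c_[2*P,np.ones(len(P))];r=np.linalg.lstsq(A,(P**2).sum(1),rcond=None)[0];c=r[:2];R_=np.sqrt(r[2]+c@c)
        e=abs(np.linalg.norm(P-c,axis=1)-R_);P=P[e<max(.0008,2*np.median(e))]
    return c,R_,len(P),e.mean()
print(rim(K,E,(.5225,-.08),.04,.026,.038,g))
print(rim(K,E,(.513,-.0104),.046,.026,.038,g,-1))
gt=np.load('top0p.npy').astype(int).sum(2);Kt,Et=cam('top')
print(rim(Kt,Et,(.5225,-.08),.04,.025,.039,gt))
print(rim(Kt,Et,(.513,-.0104),.046,.025,.039,gt,-1))
```

```text
[424 411 282 205 212 202 206 207 198 211 193 205 206 197 200 203 188 198
 196 207 310 426 421 426]
[630 627 582 477 365 291 284 296 333 368 362 299 216 160 162 172 202 206
 200 202 201 203 194 199 210 208 204 207 209 204 213 202 205 202 197 208
 202 199 209 209 202 199 210 213 211 206 208 210 190 211 205 218 204 214
 206 205 208 202 208 204 207 235 291 348 393]
(array([ 0.52340434, -0.07948607]), np.float64(0.030114089138614717), 100, np.float64(0.00030733534690893945))
(array([ 0.51291784, -0.01098048]), np.float64(0.029723779163459994), 120, np.float64(0.0001850748067127706))Traceback (most recent call last):
  File "<stdin>", line 23, in <module>
  File "<stdin>", line 17, in rim
    return umr_sum(a, axis, dtype, out, keepdims, initial, where)
numpy.exceptions.AxisError: axis 1 is out of bounds for array of dimension 1
```

View pics/w1c.png

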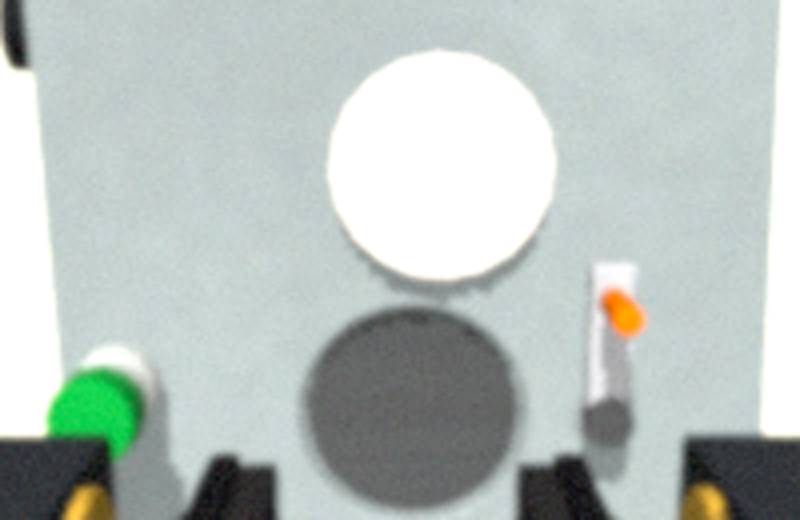

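Request:
{"api": "move_arm", "payload": {"jaw": [160,160,160,160,160], "slide": [[0,0,0],[3.9,0.4,0],[3.9,0.4,2.0],[0,0,4.5],[0,0,4.5]], "dr": [[0,0,7],[0,0,0],[0,0,0],[0,0,0],[0,0,0]]}}

```text
time: 3.15
position: [0.5081, 0.0362, 0.1122]
tool_rot: [2.066, 2.363, 0.002]
ft_force: [0.6, -1.2, -1.1]
grip_width: 0.374
```

Request:
{"api": "move_arm", "payload": {"jaw": [160,160,160], "slide": [[0,0,3.0],[0,0,1.7],[0,0,0]], "dr": [[0,0,0],[0,0,0],[0,0,0]]}}

```text
time: 3.45
position: [0.5048, 0.0347, 0.0627]
tool_rot: [-2.067, -2.359, 0.005]
ft_force: [-1.1, -0.8, -0.0]
grip_width: 0.372
```

Run:
```python
from h import *
s=get_state()
print(s['time'],s['position'],s['tool_rot'],s['grip_width'],s['ft_force'])
p,d=get_image('wrist');save('w2.png',np.clip(p*1.5,0,255).astype(np.uint8))
p,d=get_image('side');save('s2.png',np.clip(p*1.6,0,255).astype(np.uint8),(200,130,340,260),5)
```

```text
3.45 [0.50481457 0.03465021 0.06274324] [-2.06687457 -2.35931436  0.00530945] 0.3715353844607042 [-1.0769073  -0.79331848 -0.02863107]
```

View pics/w2.png

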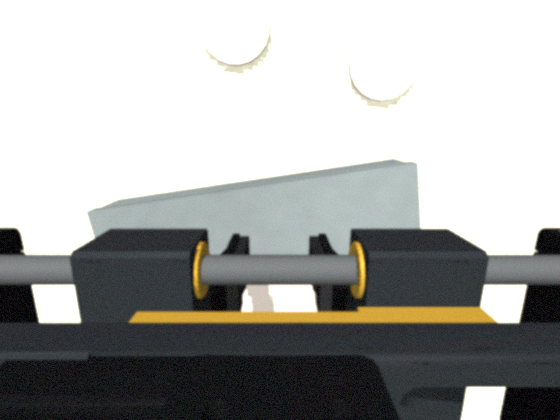

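View pics/s2.png

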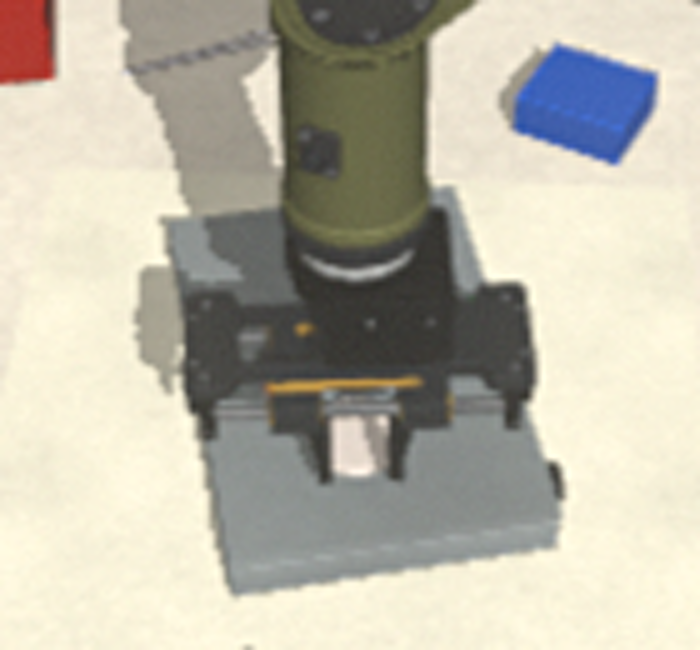

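Request:
{"api": "move_arm", "payload": {"jaw": [160,160,160], "slide": [[0,0.2,1.2],[0,0,0.8],[0,0,0]], "dr": [[0,0,0],[0,0,0],[0,0,0]]}}

```text
time: 3.85
position: [0.5087, 0.0348, 0.0446]
tool_rot: [-2.068, -2.364, 0.002]
ft_force: [-0.3, 0.3, -0.1]
grip_width: 0.374
```

Request:
{"api": "move_arm", "payload": {"jaw": [160,160,160,160,160], "slide": [[-0.8,0,0],[-0.6,0,0],[-0.6,0,0],[-0.6,0,0],[0,0,0]], "dr": [[0,0,0],[0,0,0],[0,0,0],[0,0,0],[0,0,0]]}}

```text
time: 4.35
position: [0.5136, 0.0083, 0.0461]
tool_rot: [2.069, 2.363, 0.001]
ft_force: [0.3, -0.2, 3.1]
grip_width: 0.366
```

Run:
```python
from h import *
s=get_state()
print(s['time'],s['position'],s['tool_rot'],s['grip_width'],s['ft_force'])
p,d=get_image('side');save('s3.png',np.clip(p*1.6,0,255).astype(np.uint8),(230,170,320,250),7)
```

```text
4.35 [0.51364139 0.00831463 0.04613441] [2.06873721e+00 2.36267717e+00 9.35676893e-04] 0.36601258081251437 [ 0.33846739 -0.16474809  3.11262192]
```

View pics/s3.png

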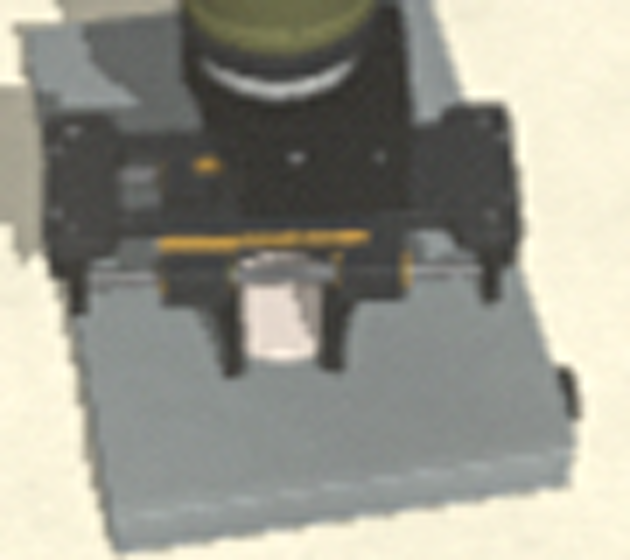

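Request:
{"api": "move_arm", "payload": {"jaw": [160,160,160,160,160], "slide": [[0,0,-1.2],[1.4,0,0],[1.4,0,0],[0,0,0],[0,0,0]], "dr": [[0,0,0],[0,0,0],[0,0,0],[0,0,0],[0,0,0]]}}

```text
time: 4.9
position: [0.5087, 0.0379, 0.0573]
tool_rot: [-2.065, -2.367, 0.001]
ft_force: [-0.9, -0.2, -0.0]
grip_width: 0.372
```

Run:
```python
from h import *
for i in range(3):
    s=get_state()
    print(s['time'],s['position'],s['tool_rot'],s['grip_width'],s['ft_force'])
    p,d=get_image('side')
save('s4.png',np.clip(p*1.6,0,255).astype(np.uint8),(230,170,320,250),7)
r=regions_of('side','white_plate');
for x in r: print(x['score'],x['xy'],x['mask'].sum())
p,d=get_image('top');save('t4.png',np.clip(p*1.6,0,255).astype(np.uint8),(230,150,370,260),5)
```

```text
4.9 [0.50866022 0.03789286 0.05727769] [-2.06518328e+00 -2.36710544e+00  9.56969878e-04] 0.37171507410866816 [-0.88093165 -0.20060151 -0.01780462]
4.95 [0.50880144 0.03717901 0.05723823] [-2.06669320e+00 -2.36587802e+00  1.12109701e-03] 0.3741318920944435 [-0.02627868 -0.24893212  0.21259243]
5.0 [0.50888901 0.03679195 0.05722509] [-2.06763006e+00 -2.36504582e+00  1.09013884e-03] 0.3726997083057816 [ 0.19392316 -0.42573077 -0.56927367]
0.61 [283.8, 272.1] 148
0.47 [272.8, 213.2] 72
0.43 [249.7, 266.6] 139
```

View pics/s4.png

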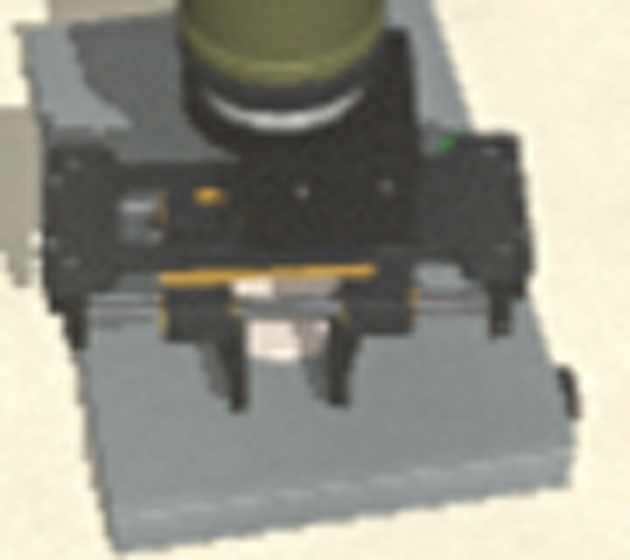

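View pics/t4.png

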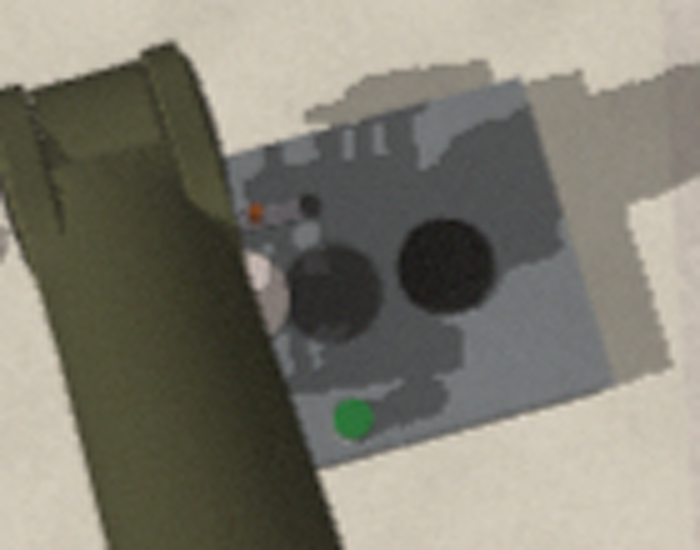

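Run:
```python
from h import *
K,E=cam('side');print(onz(K,E,[[270.4,221.2]],.042))
K,E=cam('top');print(onz(K,E,[[287.6,212.6]],.046), onz(K,E,[[283.2,211.2]],.046))
```

```text
[[0.51449445 0.00725834 0.042     ]]
[[ 0.50693551 -0.05490322  0.046     ]] [[ 0.51109135 -0.04152706  0.046     ]]
```

Request:
{"api": "move_arm", "payload": {"jaw": [160,160,160,160,160], "slide": [[0,0,1.0],[0,0,0.5],[0,0,0],[0,0,0],[0,0,0]], "dr": [[0,0,0],[0,0,0],[0,0,0],[0,0,0],[0,0,0]]}}

```text
time: 5.65
position: [0.5092, 0.037, 0.0426]
tool_rot: [2.068, 2.365, 0.0]
ft_force: [0.8, -0.0, 0.5]
grip_width: 0.375
```

Run:
```python
from h import *
for i in range(2):
    s=get_state()
    print(s['time'],s['position'],s['tool_rot'],s['grip_width'],s['ft_force'])
    p,d=get_image('side')
```

```text
5.65 [0.50923393 0.0370058  0.04258269] [2.06797973e+00 2.36487663e+00 1.15729384e-04] 0.3753961834016995 [ 0.80509806 -0.00338612  0.53241131]
5.7 [0.50933376 0.03702445 0.04268827] [2.06776263e+00 2.36476957e+00 3.16332869e-04] 0.3715913820903945 [-0.59691994  0.32292423 -0.43523614]
```

Request:
{"api": "move_arm", "payload": {"jaw": [160,160,160,160,160], "slide": [[-0.4,-0.2,0.1],[-0.7,0,0],[-0.7,0,0],[-0.5,0,0],[-0.5,0,0]], "dr": [[0,0,0],[0,0,0],[0,0,0],[0,0,0],[0,0,0]]}}

```text
time: 6.25
position: [0.511, 0.0082, 0.0416]
tool_rot: [2.069, 2.364, 0.0]
ft_force: [-0.1, 0.9, -0.4]
grip_width: 0.369
```

Request:
{"api": "move_arm", "payload": {"jaw": [160,160,160,160], "slide": [[-0.5,0,0],[-0.5,0,0],[-0.5,0,0],[0,0,0]], "dr": [[0,0,0],[0,0,0],[0,0,0],[0,0,0]]}}

```text
time: 6.65
position: [0.513, -0.0069, 0.0415]
tool_rot: [2.069, 2.364, -0.001]
ft_force: [-0.1, 0.4, -0.4]
grip_width: 0.375
```

Run:
```python
from h import *
s=get_state()
print(s['time'],s['position'],s['tool_rot'],s['grip_width'],s['ft_force'])
p,d=get_image('side');save('s5.png',np.clip(p*1.6,0,255).astype(np.uint8),(230,150,320,230),7)
p,d=get_image('top');save('t5.png',np.clip(p*1.6,0,255).astype(np.uint8),(230,150,370,260),5)
```

```text
6.65 [ 0.51296617 -0.006903    0.04146595] [ 2.06935652e+00  2.36352433e+00 -5.95543372e-04] 0.37462068163421786 [-0.05159745  0.42476356 -0.35262508]
```

View pics/s5.png

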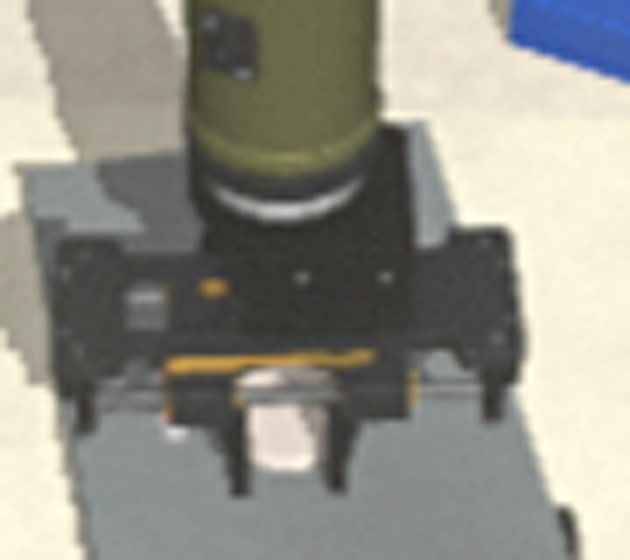

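View pics/t5.png

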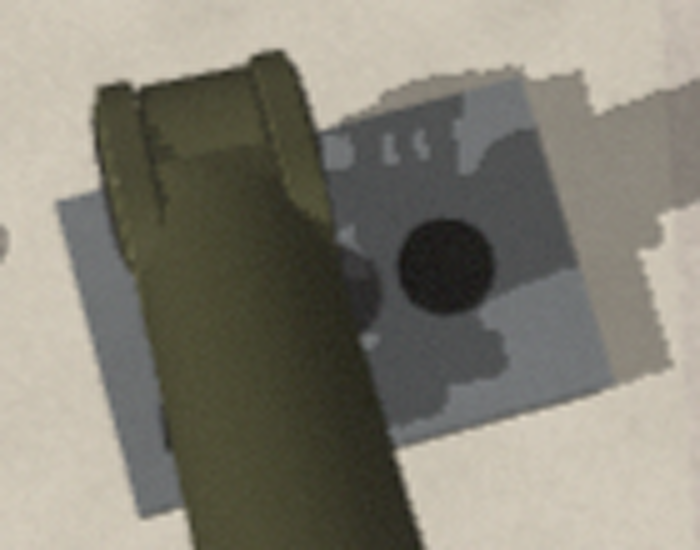

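Request:
{"api": "move_arm", "payload": {"jaw": [160,160,160,160,160], "slide": [[-0.5,0,0],[-0.5,0,0],[-0.5,0,0],[-0.5,0,0],[-0.5,0,0]], "dr": [[0,0,0],[0,0,0],[0,0,0],[0,0,0],[0,0,0]]}}

```text
time: 7.25
position: [0.5163, -0.0312, 0.0415]
tool_rot: [2.068, 2.365, -0.0]
ft_force: [0.6, 0.5, 0.3]
grip_width: 0.374
```

Request:
{"api": "move_arm", "payload": {"jaw": [160,160,160,160,160], "slide": [[-0.4,0,0],[-0.4,0,0],[-0.3,0,0],[-0.3,0,0],[0,0,0]], "dr": [[0,0,0],[0,0,0],[0,0,0],[0,0,0],[0,0,0]]}}

```text
time: 7.75
position: [0.5181, -0.0453, 0.0415]
tool_rot: [2.069, 2.364, -0.001]
ft_force: [-0.4, -1.1, 0.4]
grip_width: 0.374
```

Run:
```python
from h import *
s=get_state()
print(s['time'],s['position'],s['tool_rot'],s['grip_width'],s['ft_force'])
p,d=get_image('side');save('s6.png',np.clip(p*1.6,0,255).astype(np.uint8),(230,150,320,230),7)
```

```text
7.75 [ 0.51808685 -0.04527816  0.04147965] [ 2.06872920e+00  2.36398535e+00 -6.19261618e-04] 0.373913803857443 [-0.44513212 -1.06550146  0.44020786]
```

View pics/s6.png

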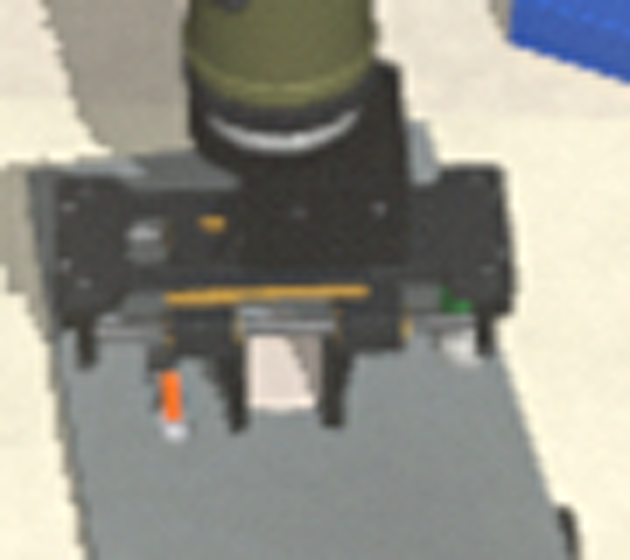

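Request:
{"api": "move_arm", "payload": {"jaw": [160,160,160,160,160], "slide": [[0.8,0,0],[0.8,0,-3],[0,0,-5],[0,0,-5],[0,0,0]], "dr": [[0,0,0],[0,0,0],[0,0,0],[0,0,0],[0,0,0]]}}

```text
time: 8.3
position: [0.5204, -0.0273, 0.1785]
tool_rot: [2.059, 2.358, 0.009]
ft_force: [0.3, 1.3, 0.5]
grip_width: 0.373
```

Run:
```python
from h import *
s=get_state();p,d=get_image('wrist')
print(s['time'],s['position'],s['grip_width'])
import pickle;pickle.dump((s,p,d),open('w7.pkl','wb'))
save('w7.png',np.clip(p*1.3,0,255).astype(np.uint8))
```

```text
8.3 [ 0.52041415 -0.02734956  0.17852763] 0.3733780070732283
```

View pics/w7.png

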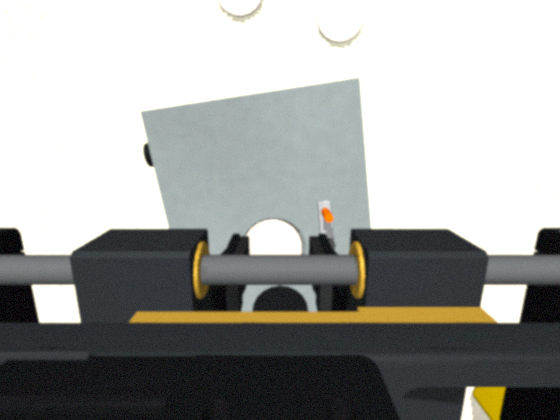

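Request:
{"api": "move_arm", "payload": {"jaw": [200,255,255], "slide": [[-4,0,0],[-3,0,0],[0,0,0]], "dr": [[0,0,0],[0,0,0],[0,0,0]]}}

```text
time: 8.65
position: [0.5243, -0.1029, 0.1699]
tool_rot: [-2.075, -2.357, 0.004]
ft_force: [0.2, -0.5, -0.6]
grip_width: 0.178
```

```bash
cat >> m.py <<'E'
def rim(K,E,c0,z,r0,r1,g,sign=1,angs=np.arange(0,360,3),th=60):
    P=[]
    for a in np.radians(angs):
        rr=np.arange(r0,r1,.0003);X=np.c_[c0[0]+rr*np.cos(a),c0[1]+rr*np.sin(a),np.full(len(rr),z)]
        uv=proj(K,E,X);v=cv2.remap(g.astype(np.float32),uv[:,0].astype(np.float32)[None],uv[:,1].astype(np.float32)[None],cv2.INTER_LINEAR)[0]
        k=6;dv=sign*(v[k:]-v[:-k]);i=dv.argmax()
        if dv[i]>th:P.append(X[i+k//2,:2])
    P=np.array(P)
    for _ in range(4):
        A=np.c_[2*P,np.ones(len(P))];r=np.linalg.lstsq(A,(P**2).sum(1),rcond=None)[0];c=r[:2];R_=np.sqrt(r[2]+c@c)
        e=abs(np.linalg.norm(P-c,axis=1)-R_);P=P[e<max(.0008,2*np.median(e))]
    return c,R_,len(P),e.mean()
E
python3 - <<'E'
from m import *
s=get_state();p,d=get_image('wrist')
print(s['time'],s['position'],s['grip_width'])
import pickle;pickle.dump((s,p,d),open('w8.pkl','wb'))
save('w8.png',np.clip(p*1.1,0,255).astype(np.uint8),(180,140,380,260),4)
K,E=cam('wrist',s);g=p.astype(int).sum(2)
print(rim(K,E,(.5225,-.08),.041,.026,.036,g,-1))
c0=np.array([.5225,-.0803])
for r in (.015,.024,.04,.045):
  for a in range(0,360,45):
    X=np.r_[c0+r*np.array([np.cos(np.radians(a)),np.sin(np.radians(a))]),.041];u=proj(K,E,X)[0];i,j=int(round(u[1])),int(round(u[0]))
    if 0<=i<225:print(r,a,u.round(),p[i,j],(bydepth(K,E,[[j,i]],d[i,j])[0,2]*1000).round(1))
E
```

```text
8.65 [ 0.52428359 -0.10291986  0.16986988] 0.17755944069110885
(array([ 0.52292721, -0.08011074]), np.float64(0.029604896582772912), 120, np.float64(0.0001757114989344195))
0.015 0 [296. 177.] [226 219 206] 41.8
0.015 45 [293. 165.] [228 221 210] 41.1
0.015 90 [282. 159.] [229 221 207] 41.6
0.015 135 [270. 162.] [226 220 206] 40.3
0.015 180 [264. 173.] [226 219 207] 40.4
0.015 225 [267. 185.] [226 220 205] 40.2
0.015 270 [278. 191.] [224 218 204] 40.7
0.015 315 [290. 188.] [225 219 205] 39.8
0.024 0 [306. 179.] [225 219 205] 41.0
0.024 45 [301. 159.] [227 220 206] 40.9
0.024 90 [283. 149.] [230 223 210] 40.8
0.024 135 [264. 155.] [229 223 211] 40.2
0.024 180 [254. 172.] [224 218 207] 40.6
0.024 225 [260. 191.] [226 218 206] 40.9
0.024 270 [277. 200.] [225 218 204] 41.8
0.024 315 [296. 195.] [225 218 204] 40.8
0.04 0 [323. 181.] [138 145 144] 39.2
0.04 45 [315. 148.] [133 141 141] 38.5
0.04 90 [286. 131.] [140 149 146] 39.2
0.04 135 [253. 140.] [137 146 146] 39.3
0.04 180 [237. 170.] [135 146 143] 40.7
0.04 225 [247. 201.] [138 146 143] 40.6
0.04 270 [275. 217.] [134 143 143] 39.9
0.04 315 [306. 208.] [137 146 144] 39.7
0.045 0 [328. 181.] [139 147 147] 39.0
0.045 45 [319. 145.] [136 143 143] 40.1
0.045 90 [286. 125.] [137 142 143] 40.4
0.045 135 [249. 136.] [132 144 142] 41.0
0.045 180 [232. 169.] [137 144 143] 39.2
0.045 225 [243. 204.] [138 146 145] 40.7
0.045 270 [274. 221.] [131 138 136] 40.5
0.045 315 [309. 212.] [140 148 145] 39.3
```

View pics/w8.png

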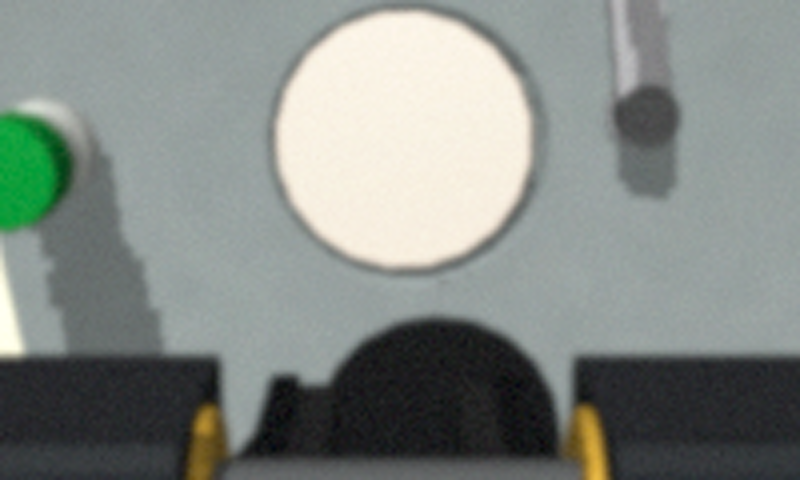

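Request:
{"api": "move_arm", "payload": {"jaw": [255,255,255,255,255], "slide": [[0,0,0],[0,0,0],[0,0,0],[0,0,0],[0,0,0]], "dr": [[0,0,7.2],[0,0,7.2],[0,0,7.2],[0,0,7.2],[0,0,7.2]]}}

```text
time: 9.2
position: [0.5246, -0.0958, 0.1705]
tool_rot: [-2.698, -1.606, 0.001]
ft_force: [-0.2, 0.3, -0.6]
grip_width: 0.005
```

Request:
{"api": "move_arm", "payload": {"jaw": [255,255,255,255,255], "slide": [[3.6,-0.1,0],[3.6,-0.1,0],[3.5,-0.1,0],[0,0,0],[0,0,0]], "dr": [[0,0,0],[0,0,0],[0,0,0],[0,0,0],[0,0,0]]}}

```text
time: 9.7
position: [0.5726, 0.0003, 0.1706]
tool_rot: [-2.692, -1.615, 0.002]
ft_force: [0.6, -1.1, -0.0]
grip_width: 0.013
```

```bash
cat > b.py <<'E'
from m import *
rc=np.array([.5229,-.0801]);th=np.radians(16)
X=np.array([np.cos(th),np.sin(th)]);Y=np.array([-X[1],X[0]])
def rep():
    s=get_state();r=s['position'][:2]-rc;b=np.array([r@X,r@Y])*1000
    M=R.from_rotvec(s['tool_rot']).as_matrix()
    print(s['time'],s['position'].round(4),'base',b.round(1),'w',((b[0]+b[1])/2**.5).round(1),'u',((b[0]-b[1])/2**.5).round(1),'yaw',np.degrees(np.arctan2(M[1,0],M[0,0])).round(1),s['ft_force'].round(1),s['grip_width'].round(3))
    return s
E
python3 - <<'E'
from b import *
s=rep();p,d=get_image('wrist');save('w9.png',np.clip(p*1.1,0,255).astype(np.uint8))
p,d=get_image('top');save('t9.png',np.clip(p*1.6,0,255).astype(np.uint8),(230,150,370,260),5)
E
```

```text
Traceback (most recent call last):
  File "b.py", line 7, in rep
    print(s['time'],s['position'].round(4),'base',b.round(1),'w',((b[0]+b[1])/2**.5).round(1),'u',((b[0]-b[1])/2**.5).round(1),'yaw',np.degrees(np.arctan2(M[1,0],M[0,0])).round(1),s['ft_force'].round(1),s['grip_width'].round(3))
                                                                                                                                                                                                           ^^^^^^^^^^^^^^^^^^^^^
AttributeError: 'float' object has no attribute 'round'
```

```bash
sed -i "s/,s\['grip_width'\].round(3)//" b.py
python3 - <<'E'
from b import *
s=rep();p,d=get_image('wrist');save('w9.png',np.clip(p*1.1,0,255).astype(np.uint8))
p,d=get_image('top');save('t9.png',np.clip(p*1.6,0,255).astype(np.uint8),(230,150,370,260),5)
E
```

```text
9.7 [5.726e-01 3.000e-04 1.706e-01] base [70.  63.6] w 94.4 u 4.5 yaw 61.9 [ 0.6 -1.1 -0. ]
```

View pics/w9.png

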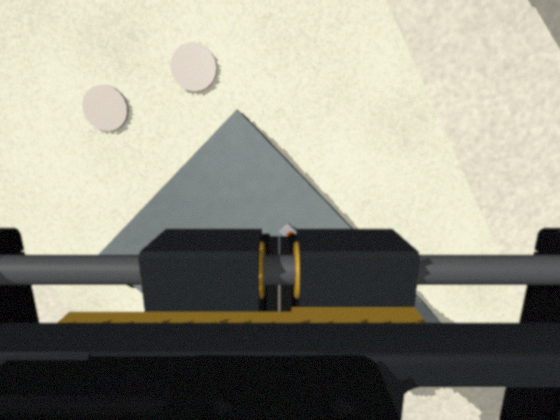

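View pics/t9.png

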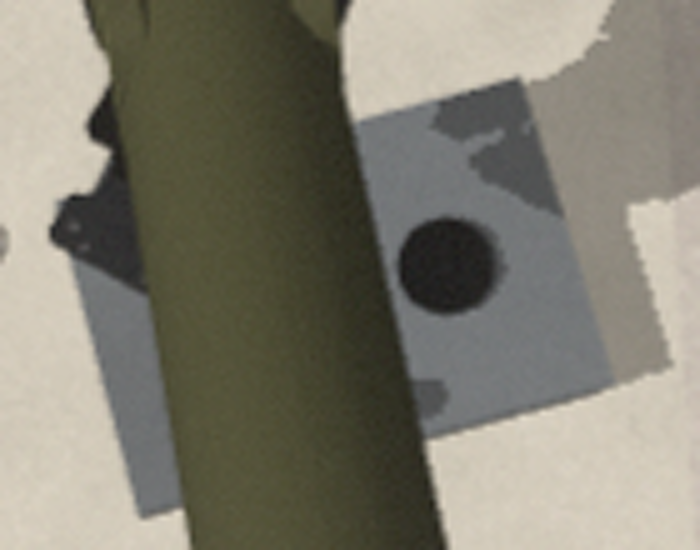

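Request:
{"api": "move_arm", "payload": {"jaw": [255,255,255,255,255], "slide": [[0,0.5,3],[0,0,4],[0,0,3.0],[0,0,1.4],[0,0,0]], "dr": [[0,0,0],[0,0,0],[0,0,0],[0,0,0],[0,0,0]]}}

```text
time: 10.3
position: [0.576, -0.0058, 0.0556]
tool_rot: [-2.697, -1.607, 0.006]
ft_force: [0.1, -0.9, 0.5]
grip_width: 0.007
```

Run:
```python
from b import *
s=rep();p,d=get_image('side');save('s10.png',np.clip(p*1.6,0,255).astype(np.uint8),(210,140,330,250),6)
rep()
```

```text
10.3 [ 0.576  -0.0058  0.0556] base [71.5 56.8] w 90.7 u 10.4 yaw 61.6 [ 0.1 -0.9  0.5]
10.35 [ 0.5775 -0.0055  0.0575] base [73.  56.7] w 91.7 u 11.6 yaw 61.6 [0.2 0.4 0. ]
```

View pics/s10.png

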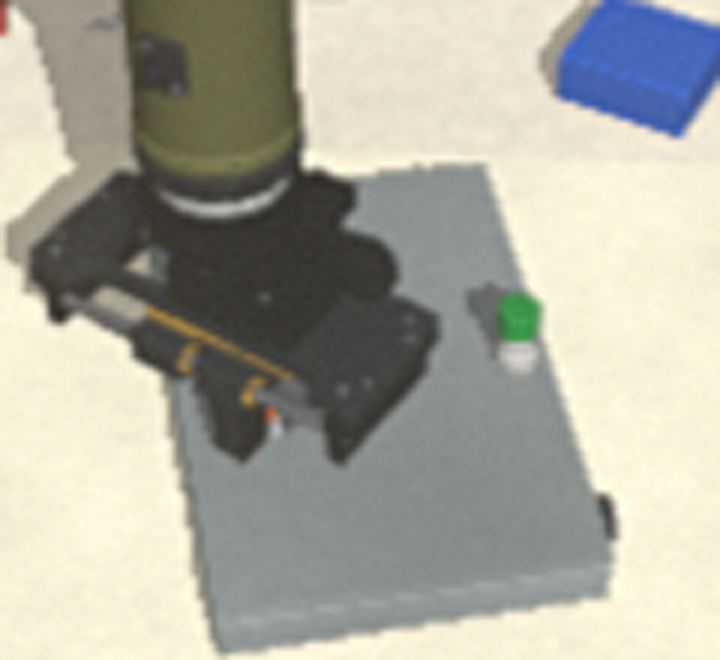

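Request:
{"api": "move_arm", "payload": {"jaw": [255,255,255,255,255], "slide": [[-0.6,-0.2,0],[-0.6,0,0],[-0.6,0,0],[-0.6,0,0],[-0.6,0,0]], "dr": [[0,0,0],[0,0,0],[0,0,0],[0,0,0],[0,0,0]]}}

```text
time: 10.85
position: [0.5615, -0.0289, 0.0581]
tool_rot: [-2.696, -1.611, -0.002]
ft_force: [-1.1, 4.2, 0.7]
grip_width: 0.004
```

Run:
```python
from b import *
s=rep();p,d=get_image('side');save('s11.png',np.clip(p*1.6,0,255).astype(np.uint8),(210,140,330,250),6)
rep()
```

```text
10.85 [ 0.5615 -0.0289  0.0581] base [51.2 38.6] w 63.5 u 8.9 yaw 61.7 [-1.1  4.2  0.7]
10.9 [ 0.5607 -0.0304  0.0578] base [50.  37.4] w 61.8 u 8.9 yaw 61.6 [-2.7  2.6  0.6]
```

View pics/s11.png

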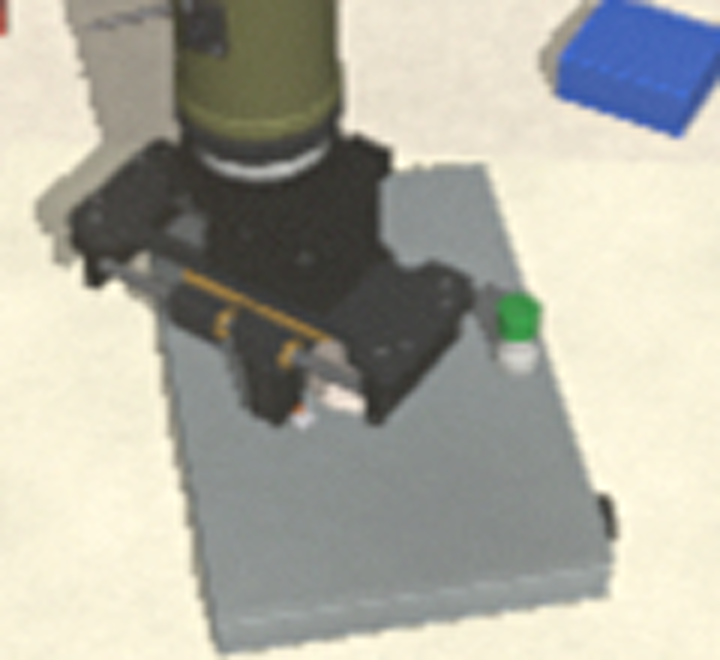

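Request:
{"api": "move_arm", "payload": {"jaw": [255,255,255,255,255], "slide": [[-0.5,0,0],[-0.5,0,0],[-0.5,0,0],[-0.5,0,0],[0,0,0]], "dr": [[0,0,0],[0,0,0],[0,0,0],[0,0,0],[0,0,0]]}}

```text
time: 11.4
position: [0.5517, -0.0495, 0.0573]
tool_rot: [2.698, 1.608, -0.002]
ft_force: [-1.4, 0.4, -0.6]
grip_width: 0.006
```

Run:
```python
from b import *
s=rep();p,d=get_image('side');save('s12.png',np.clip(p*1.6,0,255).astype(np.uint8),(210,140,330,250),6)
p,d=get_image('wrist');save('w12.png',np.clip(p*1.6,0,255).astype(np.uint8))
rep()
```

```text
11.4 [ 0.5517 -0.0495  0.0573] base [36.1 21.5] w 40.7 u 10.4 yaw 61.6 [-1.4  0.4 -0.6]
11.5 [ 0.553  -0.0491  0.0578] base [37.4 21.5] w 41.7 u 11.3 yaw 61.6 [ 0.1  0.1 -0.4]
```

View pics/s12.png

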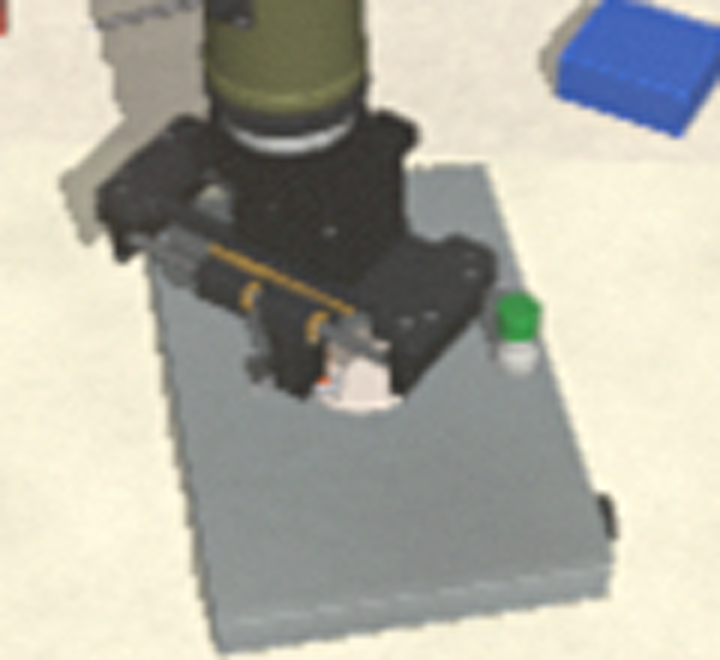

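View pics/w12.png

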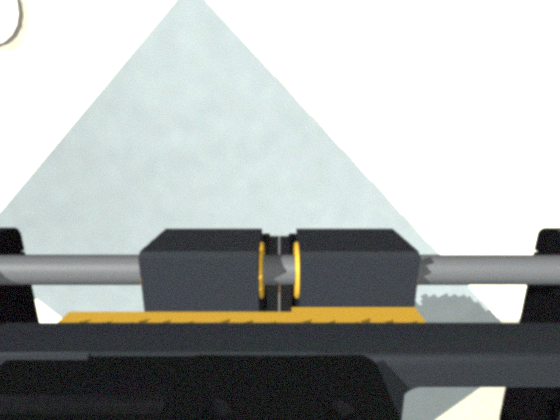

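Run:
```python
from b import *
K,E=cam('side');
for uv in [(263.3,203.3)]:
  for z in (.055,.063):
    q=onz(K,E,[uv],z)[0];r=q[:2]-rc;b=np.array([r@X,r@Y])*1000;print(z,q,b,'w,u',(b[0]+b[1])/2**.5,(b[0]-b[1])/2**.5,'theta',np.arctan2(54-b[0],b[1]))
```

```text
0.055 [ 0.54260164 -0.05305818  0.055     ] [26.39216332 20.563758  ] w,u 33.202850381247835 4.121304927218028 theta 0.9305979563453761
0.063 [ 0.54154213 -0.04546473  0.063     ] [27.46674423 28.1550946 ] w,u 39.330579419750016 -0.4867372201900903 theta 0.7557508324228601
```

Request:
{"api": "move_arm", "payload": {"jaw": [255,255,255,255,255], "slide": [[0.4,0,0],[0,-0.5,0],[-0.5,0,0],[-0.5,0,0],[0,0,0]], "dr": [[0,0,0],[0,0,0],[0,0,0],[0,0,0],[0,0,0]]}}

```text
time: 12.0
position: [0.5458, -0.0518, 0.0578]
tool_rot: [2.697, 1.608, 0.002]
ft_force: [2.7, -0.7, -1.3]
grip_width: 0.008
```

Request:
{"api": "move_arm", "payload": {"jaw": [255,255,255], "slide": [[-0.5,0,0],[-0.3,0,0],[0,0,0]], "dr": [[0,0,0],[0,0,0],[0,0,0]]}}

```text
time: 12.3
position: [0.5454, -0.0572, 0.0584]
tool_rot: [2.695, 1.609, 0.014]
ft_force: [8.9, 1.9, -3.9]
grip_width: 0.005
```

Run:
```python
from b import *
s=rep();p,d=get_image('side');save('s13.png',np.clip(p*1.6,0,255).astype(np.uint8),(210,140,330,250),6)
rep()
```

```text
12.3 [ 0.5454 -0.0572  0.0584] base [27.9 15.8] w 30.9 u 8.6 yaw 61.7 [ 8.9  1.9 -3.9]
12.35 [ 0.5452 -0.0571  0.0585] base [27.7 16. ] w 30.9 u 8.3 yaw 61.7 [ 8.4  1.8 -2.3]
```

View pics/s13.png

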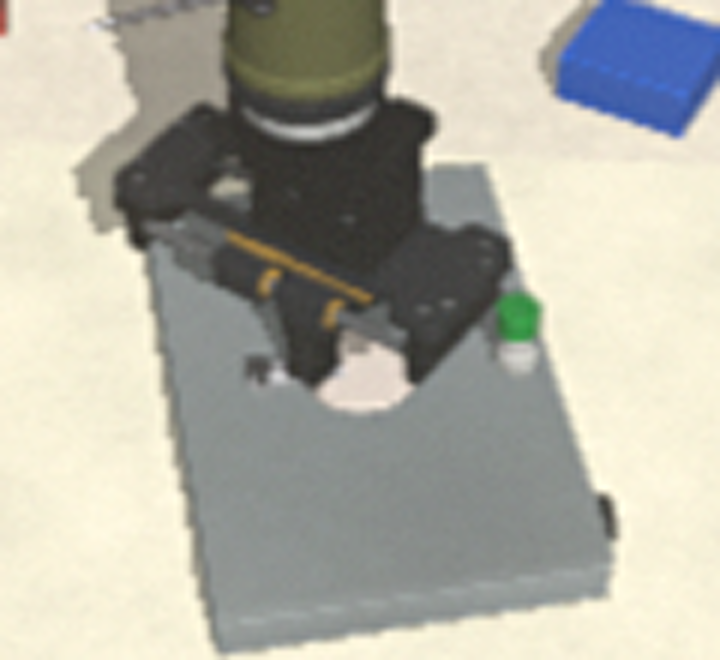

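Request:
{"api": "move_arm", "payload": {"jaw": [255,255,255,255,255], "slide": [[1.0,0,0],[1.0,0,0],[0,0,-4],[0,0,-4.5],[0,0,-4.5]], "dr": [[0,0,0],[0,0,0],[0,0,0],[0,0,0],[0,0,0]]}}

```text
time: 12.85
position: [0.5498, -0.0394, 0.1884]
tool_rot: [-2.695, -1.611, 0.003]
ft_force: [0.2, -0.9, 0.3]
grip_width: 0.002
```

Request:
{"api": "move_arm", "payload": {"jaw": [255,255,255,255], "slide": [[-4,0,0],[-4,0,0],[-2,0,0],[0,0,0]], "dr": [[0,0,0],[0,0,0],[0,0,0],[0,0,0]]}}

```text
time: 13.25
position: [0.5013, -0.1316, 0.1872]
tool_rot: [2.702, 1.602, -0.005]
ft_force: [0.6, 0.2, 0.6]
grip_width: 0.007
```

Run:
```python
from b import *
import pickle
s=rep();p,d=get_image('wrist');save('w14.png',np.clip(p*1.2,0,255).astype(np.uint8));pickle.dump((s,p,d),open('w14.pkl','wb'))
rep()
```

```text
13.25 [ 0.5013 -0.1316  0.1872] base [-35.  -43.6] w -55.6 u 6.1 yaw 61.3 [0.6 0.2 0.6]
13.3 [ 0.5024 -0.1292  0.1873] base [-33.2 -41.5] w -52.8 u 5.9 yaw 61.5 [ 0.7 -0.1 -0.6]
```

View pics/w14.png

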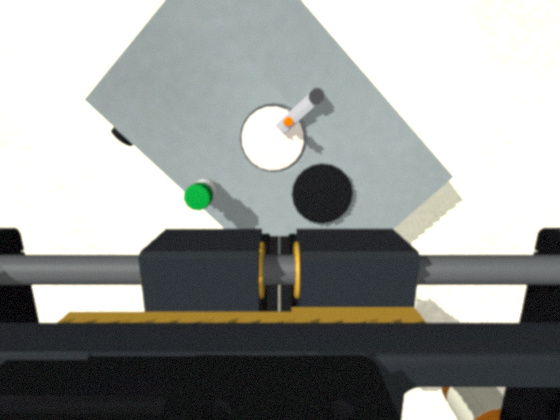

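Run:
```python
from b import *
import pickle
s,p,d=pickle.load(open('w14.pkl','rb'));K,E=cam('wrist',s)
save('w14c.png',np.clip(p*1.1,0,255).astype(np.uint8),(225,70,345,180),6)
q=p.astype(int);o=(q[:,:,0]-q[:,:,2]>70);o[:80]=0;o[200:]=0;o[:,:250]=0;o[:,340:]=0;v,u=np.nonzero(o);print(u.mean(),v.mean(),len(u))
def bb(uv,z):
    r=onz(K,E,[uv],z)[0][:2]-rc;return np.array([r@X,r@Y])*1000
a=bb((u.mean(),v.mean()),.068);b=bb((316.5,95.5),.052);print(a,b,'theta',np.arctan2(b[0]-a[0],a[1]-b[1]),np.arctan2(54-a[0],a[1]))
g=q.sum(2)
g2=g
r=rim(K,E,rc,.041,.026,.036,g,-1);print(r,np.linalg.norm(r[0]-rc))
for uv in [(255,140),(270,160),(262,118),(290,155)]:print(uv,bydepth(K,E,[uv],d[uv[1],uv[0]])[0].round(4))
```

```text
287.9577464788732 121.12676056338029 71
[21.16803712  0.77513838] [55.16541085 -1.42486973] theta 1.5061753076508537 1.5471914510005305
(array([ 0.52320174, -0.08024311]), np.float64(0.02963515638791076), 112, np.float64(0.00013325981886860966)) 0.00033395831153610646
(255, 140) [ 0.5081 -0.0736  0.0408]
(270, 160) [ 0.5113 -0.0971  0.0401]
(262, 118) [ 0.5239 -0.0591  0.0404]
(290, 155) [ 0.5307 -0.1021  0.0416]
```

View pics/w14c.png

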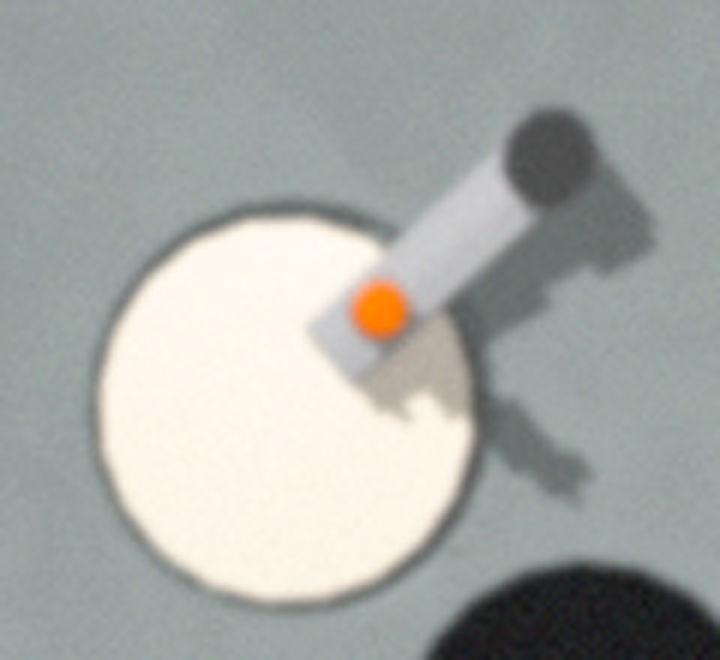

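Run:
```python
from b import *
import pickle
s,p,d=pickle.load(open('w14.pkl','rb'));K,E=cam('wrist',s)
g=p.astype(int).sum(2)
print('black',rim(K,E,(.540,-.152),.046,.024,.037,g,1), 'vial cap',onz(K,E,[(198,196)],.082))
s=rep();print(s['qd'].round(3))
close_job();print('handed in')
```

```text
black (array([ 0.54032664, -0.14978288]), np.float64(0.02945172294895791), 120, np.float64(0.00023222769785977317)) vial cap [[ 0.44465617 -0.09122552  0.082     ]]
13.3 [ 0.5024 -0.1292  0.1873] base [-33.2 -41.5] w -52.8 u 5.9 yaw 61.5 [ 0.7 -0.1 -0.6]
[-0.03   0.011 -0.041 -0.012 -0.017 -0.007 -0.005]
the job is handed in; nothing more can be done
handed in
```

The white plate is seated in the recess, the clip lies across it, and I handed the job in at about 13.3 s; no verdict is reported. I pushed the plate with both fingertips until it dropped in, then pushed the orange pin round with the shut fingers and lifted clear.

**Last checks (wrist camera):**
- **White plate:** within about 0.5 mm of the recess centre. Its top measured 40–42 mm all round and is flat, with an even dark gap around the rim.
- **Clip:** two estimates gave 1.51 and 1.55 rad, pointing at the plate's middle.
- **Black plate:** within about 2 mm of where it began, which is within measuring error.
- **Vial:** within about 3 mm of its start, also within measuring error.
- **Gripper:** about 145 mm above the base, touching nothing.

**What went wrong or disagreed:**
- **First push:** the fingertips ran high, at the plate's top edge (TCP 46 mm, 3 N upward), and moved the plate only about 13 mm. I backed off, went lower and pushed again.
- **End of the clip push:** force rose to about 9 N near the stop and the pin was hidden from view, so I lifted off and confirmed the clip by camera.
- **Not rechecked:** I did not look again at the things on the bench. The arm moved well clear of them.

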